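# Snap the sample box lid shut all around its rim

## Robot

A 6-joint arm with a two-finger parallel gripper is mounted at the origin on the work surface. World frame = base frame: x ahead of the robot, y to its left, z up, the work surface at z = 0. Lengths are in m, angles in degrees, forces in N, time in s.
With the tool pointing down it reaches from about 0.35 to 0.875 m from the base axis. Payload 4.2 kg.
Tool frame: the origin (TCP) lies at the very end of the fingers, on their centre line; the grasp point (between the pads) lies 19 mm behind it; z points along the fingers, y is the line along which they close (so a half turn about z gives the same grasp; the last joint's range is limited). The gripper opens to 87 mm and grips with 3 to 60 N. Pads are 19 mm wide; open, the fingers measure 117 mm over their backs; the gripper's body (75 mm by 190 mm) begins 51 mm behind the grasp point.
Start: joints at [-51.532, 22.042, 0.453, 0, -68.411, -14.817], TCP at [0.251, -0.572, 0.223] pointing down, gripper open.
Joint ranges: [-179.83, 179.83], [-69.29, 118.12], [-61.27, 80.66], [-181.25, 117.63], [-171.15, -9.14], [-177.46, 177.46]. Speed limits (degrees/s): [159.86, 159.86, 180, 180, 180, 180].

## Interface

Orientations are given as a 3x3 rotation matrix whose columns are the frame's x, y, z axes.
In Python, from station import sense, cams, r gives the robot as it stands. The module is installed in compiled form; this text tells all that it offers.
- The arm moves only by the tool step_arm, never from a script. Its argument "targets" is text: rows parted by semicolons, each of 4 numbers parted by spaces: the shift along the tool's x, y, z in cm, then the turn about the tool's z in degrees. In form: x y z turn; .... A call has 1 to 12 rows; each row shifts and turns the commanded pose from where the row before left it, along the tool's axes as they then stand; what a row does not reach is not made up. A row lasts 1/12 s, in which the tool goes at most 41.7 mm and 7.16 degrees, less where a joint would pass 70% of its speed; a pose out of reach is approached as far as the arm can. A call with a gripper value outside its range is refused whole. "claw" is the finger opening in cm, from 0 to 8.7, set as the call begins (left out, the last holds). The fingers move at their own pace and stop on an object; the grip force is fixed at half the most. Time passes only in rows, so rows that do not move let the fingers close. It gives the time, the measured TCP pose, the force, the opening and the grip force at its end, in the units of the state.
- sense(): the state, without advancing time (a new reading comes with each control period).
- cams.capture(name): name is "side" or "top" or "wrist"; returns a dict with "frame" (400x640x3 uint8, blue, green, red), "vertical_fov" (degrees; the focal length in pixels is half the picture's height over the tangent of half this angle, whatever the lens; pixels are square), "cx", "cy" (the principal point, pixels), "eye" and "rotation" of the camera in the world; the wrist camera has in their place "tool_from_camera" (4x4, takes a point from camera to tool coordinates, whose origin is the TCP and whose axes are the flange's). Camera axes: x right, y down, z forward; pixel columns grow to the right and rows downward; lengths in m; the calibration is good to about 2 mm. A picture is of the moment at which its call begins: read the wrist's pose just before it. There is no depth.
- r.finish_job(): hands the job in; it is judged then, once.
The state is a dict: "time_s": time; "joints": joint angles; "joint_velocities": joint speeds; "effort": joint torques, N m; "tcp_pos": TCP position; "ee_rot": TCP orientation; "wrist_force": force on the tool from outside, world axes, zero at the start; "moment": the same for the moment, N m; "gripper_width": opening from 0.0 (shut) to 1.0 (fully open); "gripper_force": force on a finger pad.
Only numpy, scipy, OpenCV 4.12 (cv2) and the standard library are available. Lean on these libraries where they do the work, as an engineer would, in place of code of your own. Each camera call takes 0.05 s, during which the arm holds its last target. There are 200 camera calls.

## Task

The blue lid on the clear sample box is on, but not clipped all the way round: with the fingertips press down on its rim, one section after another, until all four sections have clicked shut. Only press: leave the box standing where it is, pick nothing up, and do not disturb the other things on the bench.

Things in the scene. Friction and masses are not known exactly. Their poses are not given: they have to be found in the camera images.
- sample_box: Clear sample box with a blue clip-down lid, loose, 0.8 kg, too wide to grasp. Box 160 (x) x 115 (y) x 60 (z) mm, lid rim 168 x 123. Origin: centre of its underside, z up. Lid panel recessed, top at 64 mm. Around it are four blue rim strips, 24 mm wide, one per side, each with a white thumb pad 44 x 16 mm at its middle. A raised (unshut) strip stands 8 mm higher and shows an orange band under its lip.
- rim_front (a joint): Travel of the rim section on the box's -x side, m, growing downwards: 0 raised (not shut), 0.008 clicked shut. Bistable: resists with about 9 N at first, fading, snaps down by itself once past 0.004, springs back up if let go before, hard stop at 0.008. It may be already shut at the start.
- rim_front_pad (a point): Centre of the top face of the white thumb pad on the box's -x side, at (-72, 0) mm in the box's x, y; it moves with the section: 80 mm above the box's underside when raised, 72 mm when shut. Pad lies along the strip (box y).
- rim_back (a joint): Rim section on the box's +x side, same behaviour as rim_front and rim_left (0 raised, 0.008 clicked shut, up to about 9 N, snaps past 0.004 m); raised at the start.
- rim_back_pad (a point): Centre of the top face of the white thumb pad on the box's +x side, at (72, 0) mm in the box's x, y; it moves with the section: 80 mm above the box's underside when raised, 72 mm when shut. Pad lies along the strip (box y).
- rim_left (a joint): Travel of the rim section on the box's +y side, m, growing downwards: 0 raised (not shut), 0.008 clicked shut. Bistable: resists with about 9 N at first, fading, snaps down by itself once past 0.004, springs back up if let go before, hard stop at 0.008. It may be already shut at the start.
- rim_left_pad (a point): Centre of the top face of the white thumb pad on the box's +y side, at (0, 49.5) mm in the box's x, y; it moves with the section: 80 mm above the box's underside when raised, 72 mm when shut. Pad lies along the strip (box x).
- rim_right (a joint): Rim section on the box's -y side, same behaviour as rim_front and rim_left (0 raised, 0.008 clicked shut, up to about 9 N, snaps past 0.004 m); raised at the start.
- rim_right_pad (a point): Centre of the top face of the white thumb pad on the box's -y side, at (0, -49.5) mm in the box's x, y; it moves with the section: 80 mm above the box's underside when raised, 72 mm when shut. Pad lies along the strip (box x).
- bottle_a: Small amber glass bottle with blue cap, 42 mm across, 75 mm high, standing loose close beside the sample box, on its +y side. Origin: centre of the underside. Leave alone.
- bottle_b: Small amber glass bottle with blue cap, 42 mm across, 75 mm high, standing loose close beside the sample box, on its -y side. Origin: centre of the underside. Leave alone.
- jar: White jar with red cap, 60 mm across, 75 mm high, loose. Origin: centre of the underside. Leave alone.
- beaker: Glass beaker, 70 mm across, 85 mm high, loose. Origin: centre of the underside. Leave alone.
- meter: Black handheld meter, 150 x 75 x 30 mm, lying loose. Origin: centre of the underside. Leave alone.
- pen: Blue pen, 135 x 11 x 11 mm, lying loose along its x. Origin: centre of the underside. Leave alone.
Things that resemble listed ones, but are neither listed nor needed, are in the scene too. Of the things that look like the sample_box, the smaller one is meant.

How it is judged:
By the outcome, as a careful person would: the job done as asked, in the order asked, and still so for the second after the job is handed in, with the robot touching nothing.
It also fails if it takes over 64 s, if anything falls off the work surface, if the arm or the gripper's body presses on something with over 40 N, if the wrist force passes 120 N, or if a joint passes its speed limit or range.

## Working session

There is one attempt and no reset: what is moved stays moved. The work goes in short steps, Python scripts to look and compute and a tool call to move; the robot and the scene stay as the last step left them, time stands still between calls to the robot, and variables do not carry over. Pictures are saved under pics/ and viewed, at most 10 in all, crops included, and the job is handed in when it is done.

Besides the shell and the picture viewer there is one more tool, called after ">>>" by a JSON object that holds its "api" and its "payload", one argument or row to a line. step_arm: Moves the arm, as the interface text tells. Its arguments: {"type":"object","properties":{"targets":{"type":"string"},"claw":{"type":"number"}},"required":["targets"]}

```bash
mkdir -p pics; python3 - <<'E'
from station import sense,cams,r
import cv2,json,numpy as np
s=sense();print(s)
for n in("top","side"):
    c=cams.capture(n);cv2.imwrite(f"pics/{n}0.png",c["frame"]);print({k:v for k,v in c.items() if k!="frame"})
E
```

```text
{'time_s': 0.0, 'joints': array([-5.15309160e+01,  2.20897201e+01,  3.79121116e-01, -2.69680978e-02,
       -6.84100773e+01, -1.48171470e+01]), 'joint_velocities': array([ 0.05238997, -0.08906589, -0.03760863,  0.02340761, -0.05497371,
        0.03071988]), 'effort': array([ 2.99977100e-04, -3.90666282e+01,  1.87406015e+01,  4.21990961e+00,
        1.10025436e-02, -1.96637102e-04]), 'tcp_pos': array([ 0.25051108, -0.57194408,  0.2214713 ]), 'ee_rot': array([[-9.16069045e-01, -4.01019412e-01, -9.67562171e-04],
       [-4.01020562e-01,  9.16067037e-01,  1.92126895e-03],
       [ 1.15885668e-04,  2.14802733e-03, -9.99997686e-01]]), 'wrist_force': array([ 0.19412343, -0.27781973,  0.17380611]), 'moment': array([0.06649684, 0.01732566, 0.00739411]), 'gripper_force': 0.0, 'gripper_width': 1.0010932219924218}
{'vertical_fov': 54.52354321336212, 'cx': 315.0383570163705, 'cy': 203.05828222069624, 'eye': array([ 0.32074109, -0.01439183,  1.02163047]), 'rotation': array([[ 0.00739536, -0.98770327,  0.15616517],
       [-0.99996787, -0.00778744, -0.001899  ],
       [ 0.00309177, -0.15614611, -0.98772913]])}
{'vertical_fov': 44.21737572552855, 'cx': 316.98906314552136, 'cy': 203.9535465338972, 'eye': array([0.0059256 , 0.83687908, 0.99820902]), 'rotation': array([[-0.88075739, -0.31814953,  0.35078097],
       [-0.47331641,  0.61552073, -0.63016332],
       [-0.01542679, -0.72105139, -0.69270983]])}
```

View pics/top0.png

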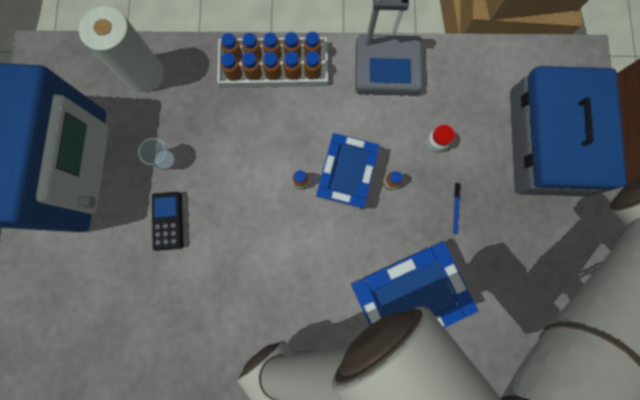

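View pics/side0.png

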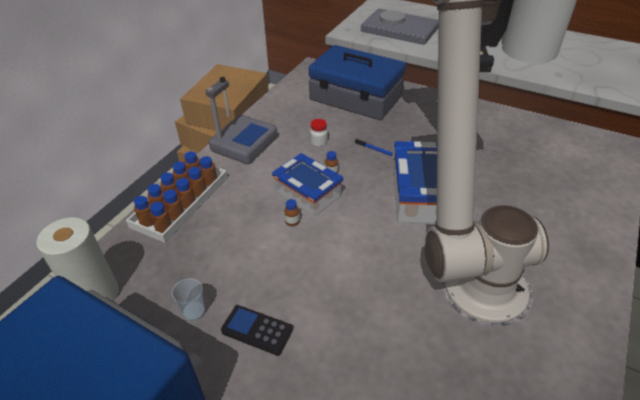

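The top view shows the small box at about (349,170), with bottles at (301,179) and (395,180). The white pads are near (355,142), (343,198), (328,168) and (371,175). The larger lookalike is at (415,290). The side view shows the small box at (308,180).

```bash
cat > h.py <<'E'
import numpy as np,cv2
def ray(c,uv,z,eye=None,R=None):
    eye=c["eye"] if eye is None else eye; R=c["rotation"] if R is None else R
    h,w=c["frame"].shape[:2]; f=h/2/np.tan(np.radians(c["vertical_fov"]/2))
    d=R@np.array([(uv[0]-c["cx"])/f,(uv[1]-c["cy"])/f,1]); return eye+d*(z-eye[2])/d[2]
def proj(c,P,eye=None,R=None):
    eye=c["eye"] if eye is None else eye; R=c["rotation"] if R is None else R
    h=c["frame"].shape[0]; f=h/2/np.tan(np.radians(c["vertical_fov"]/2))
    q=R.T@(np.asarray(P)-eye); return np.array([c["cx"]+f*q[0]/q[2],c["cy"]+f*q[1]/q[2]])
E
python3 - <<'E'
from station import sense,cams
from h import *
c=cams.capture("top");F=c["frame"]
m=((F.min(2)>140)).astype(np.uint8);m[:, :310]=0;m[:,385:]=0;m[:125]=0;m[215:]=0
n,l,st,ce=cv2.connectedComponentsWithStats(m)
for i in range(1,n):
    if st[i,4]>10: print(ce[i].round(1),st[i,4],ray(c,ce[i],.08).round(4),ray(c,ce[i],.072).round(4))
s=cams.capture("side")["frame"]
a=cv2.resize(s[140:230,260:360],(800,720),interpolation=2)[:600]; b=cv2.resize(F[125:215,305:425],(800,600),interpolation=2)
cv2.imwrite("pics/c1.png",a)
E
```

```text
[354.9 141.9] 97 [ 0.6263 -0.1155  0.08  ] [ 0.6289 -0.1164  0.072 ]
[328.7 163.9] 99 [ 0.5689 -0.0495  0.08  ] [ 0.571  -0.0498  0.072 ]
[367.2 174. ] 99 [ 0.5438 -0.1453  0.08  ] [ 0.5457 -0.1464  0.072 ]
[340.8 196.4] 103 [ 0.4867 -0.0795  0.08  ] [ 0.4881 -0.08    0.072 ]
```

View pics/c1.png

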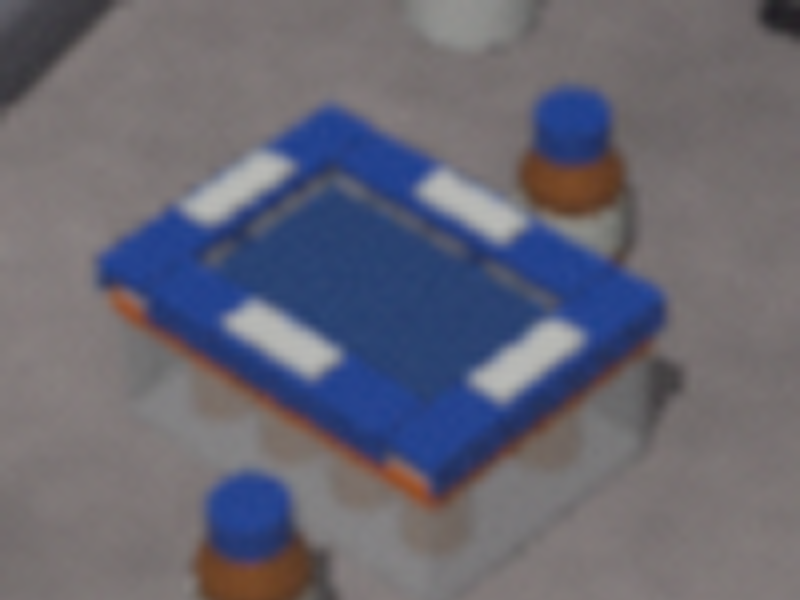

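The four pads fit the given spacing (144.2 and 99.0 mm). That puts the box centre at (0.5565, -0.0975) with a yaw of about -14.5°. I'll close the fingers and go above the front pad.

>>> {"api": "step_arm", "payload": {
  "targets": "-2.76 2.37 0 0;-2.76 2.37 0 0;-2.76 2.37 0 0;-2.76 2.37 0 0;-2.76 2.37 0 0;-2.76 2.37 0 0;-2.76 2.37 0 0;-2.76 2.37 0 0;-2.76 2.37 0 0;-2.76 2.37 0 0;-2.76 2.37 0 0;-2.76 2.37 0 0",
  "claw": 0
}}

```text
time_s: 1.2
tcp_pos: [0.4403, -0.1774, 0.2227]
ee_rot: [[-0.916, -0.401, 0.0], [-0.401, 0.916, 0.0], [-0.0, -0.0, -1.0]]
wrist_force: [1.8, -0.6, -0.9]
gripper_width: 0.173
gripper_force: 0.0
```

>>> {"api": "step_arm", "payload": {
  "targets": "-2.76 2.37 0 0;-2.76 2.37 0 0;-2.76 2.37 0 0;0 0 0 6.35;0 0 0 6.35;0 0 0 6.35;0 0 0 6.35;0 0 0 6.35;0 0 0 6.35;0 0 0 0;0 0 0 0;0 0 0 0"
}}

```text
time_s: 2.2
tcp_pos: [0.4873, -0.0807, 0.2225]
ee_rot: [[-0.969, 0.247, -0.0], [0.247, 0.969, 0.0], [0.0, 0.0, -1.0]]
wrist_force: [-0.5, -0.6, -0.4]
gripper_width: 0.004
gripper_force: 0.0
```

```bash
cat > look.py <<'E'
import sys
from station import sense,cams
from h import *
s=sense();c=cams.capture("wrist");cv2.imwrite(sys.argv[1],c["frame"])
R=s["ee_rot"];T=c["tool_from_camera"];eye=s["tcp_pos"]+R@T[:3,3];Rc=R@T[:3,:3]
print(s["time_s"],s["tcp_pos"].round(4),"y ang",np.degrees(np.arctan2(R[1,1],R[0,1])).round(1),R[:,2].round(3),s["wrist_force"].round(1),s["joints"].round(0))
F=c["frame"];m=(F.min(2)>140).astype(np.uint8)
n,l,st,ce=cv2.connectedComponentsWithStats(m)
for i in range(1,n):
    if st[i,4]>60: print(st[i].tolist(),ray(c,ce[i],.08,eye,Rc).round(4),ray(c,ce[i],.072,eye,Rc).round(4))
E
python3 look.py pics/w1.png
```

```text
2.2 [ 0.4873 -0.0807  0.2225] y ang 75.7 [-0.  0. -1.] [-0.5 -0.6 -0.4] [   9.    9.  -17.   -0.  -63. -114.]
[24, 0, 76, 52, 2022] [ 0.3068 -0.242   0.08  ] [ 0.3039 -0.2468  0.072 ]
[50, 0, 146, 121, 4791] [ 0.3426 -0.2061  0.08  ] [ 0.3406 -0.2099  0.072 ]
[114, 0, 526, 278, 104712] [0.4458 0.0186 0.08  ] [0.4465 0.0207 0.072 ]
[0, 136, 128, 141, 7802] [ 0.4396 -0.3161  0.08  ] [ 0.4403 -0.3228  0.072 ]
[296, 179, 51, 19, 968] [ 0.4875 -0.0766  0.08  ] [ 0.4894 -0.077   0.072 ]
[116, 224, 23, 4, 70] [ 0.4778 -0.255   0.08  ] [ 0.4794 -0.2601  0.072 ]
[366, 241, 18, 6, 107] [ 0.5503 -0.042   0.08  ] [ 0.5538 -0.0415  0.072 ]
[259, 242, 16, 4, 64] [ 0.5257 -0.1378  0.08  ] [ 0.5286 -0.1398  0.072 ]
[52, 311, 119, 48, 2955] [ 0.5791 -0.3091  0.08  ] [ 0.5834 -0.3156  0.072 ]
[466, 311, 122, 48, 5410] [0.6812 0.083  0.08  ] [0.6881 0.0868 0.072 ]
[305, 339, 27, 5, 131] [ 0.6383 -0.118   0.08  ] [ 0.6442 -0.1195  0.072 ]
```

View pics/w1.png

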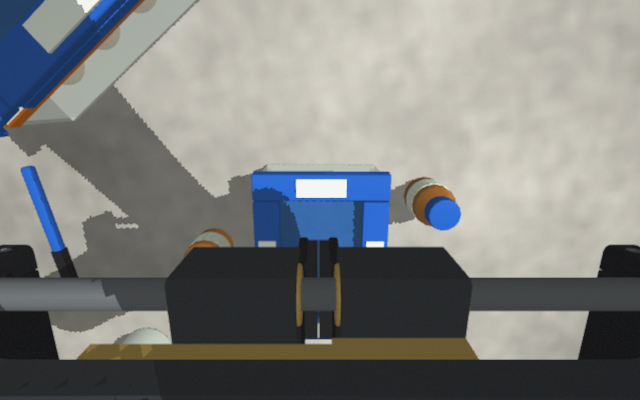

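The wrist view shows the box's front pad at (321,188) with the bottles clear on both sides. The position agrees within 3 mm. Descending and pressing.

>>> {"api": "step_arm", "payload": {
  "targets": "0 0.2 3.4 0;0 0 3.4 0;0 0 3.4 0;0 0 3.2 0;0 0 0.3 0;0 0 0.2 0;0 0 0.2 0;0 0 0.2 0;0 0 0 0"
}}

```text
time_s: 3.0
tcp_pos: [0.4887, -0.0787, 0.0808]
ee_rot: [[-0.968, 0.249, 0.003], [0.249, 0.968, 0.0], [-0.002, 0.001, -1.0]]
wrist_force: [-0.4, 0.4, 0.1]
gripper_width: 0.006
gripper_force: 0.0
```

>>> {"api": "step_arm", "payload": {
  "targets": "0 0 0.2 0;0 0 0.2 0;0 0 0 0"
}}

```text
time_s: 3.25
tcp_pos: [0.4885, -0.0787, 0.0767]
ee_rot: [[-0.968, 0.249, 0.003], [0.249, 0.968, 0.0], [-0.002, 0.001, -1.0]]
wrist_force: [0.4, 0.4, 0.0]
gripper_width: 0.009
gripper_force: 0.0
```

>>> {"api": "step_arm", "payload": {
  "targets": "0 0 0.2 0;0 0 0.2 0;0 0 0 0;0 0 0 0"
}}

```text
time_s: 3.58
tcp_pos: [0.4882, -0.0788, 0.0723]
ee_rot: [[-0.969, 0.249, 0.001], [0.249, 0.969, -0.0], [-0.001, 0.0, -1.0]]
wrist_force: [-1.2, 0.6, 7.7]
gripper_width: 0.004
gripper_force: 3.0
```

>>> {"api": "step_arm", "payload": {
  "targets": "0 0 0.1 0;0 0 0.1 0;0 0 0 0"
}}

```text
time_s: 3.83
tcp_pos: [0.4883, -0.0788, 0.0722]
ee_rot: [[-0.969, 0.248, 0.001], [0.248, 0.969, -0.001], [-0.001, -0.0, -1.0]]
wrist_force: [-6.1, 1.9, 19.6]
gripper_width: 0.006
gripper_force: 9.4
```

>>> {"api": "step_arm", "payload": {
  "targets": "0 0 -1.5 0;0 0 -1.5 0;-3.55 0 0 0;-3.55 0 0 0;-3.55 0 0 0;-3.55 0 0 0;0 0 0 0;0 0 1.0 0;0 0 0.8 0;0 0 0.2 0;0 0 0.2 0;0 0 0 0"
}}

```text
time_s: 4.83
tcp_pos: [0.6243, -0.114, 0.0775]
ee_rot: [[-0.968, 0.249, -0.001], [0.249, 0.968, -0.0], [0.001, -0.0, -1.0]]
wrist_force: [-0.1, -1.0, 0.5]
gripper_width: 0.004
gripper_force: 0.5
```

>>> {"api": "step_arm", "payload": {
  "targets": "0 0 0.1 0;0 0 0.1 0;0 0 0 0"
}}

```text
time_s: 5.08
tcp_pos: [0.6248, -0.114, 0.0752]
ee_rot: [[-0.968, 0.25, -0.001], [0.25, 0.968, 0.0], [0.001, 0.0, -1.0]]
wrist_force: [0.2, -0.0, -0.4]
gripper_width: 0.004
gripper_force: 0.0
```

>>> {"api": "step_arm", "payload": {
  "targets": "0 0 0.2 0;0 0 0.2 0;0 0 0.2 0;0 0 0.2 0;0 0 0 0"
}}

```text
time_s: 5.5
tcp_pos: [0.6255, -0.1142, 0.0722]
ee_rot: [[-0.969, 0.248, 0.001], [0.248, 0.969, -0.001], [-0.001, -0.001, -1.0]]
wrist_force: [-8.1, 2.4, 20.1]
gripper_width: 0.009
gripper_force: 10.4
```

>>> {"api": "step_arm", "payload": {
  "targets": "0 0 -2 0;0 0 -2 0;2.36 1.62 0 -6.92;0 0 0 -6.92;0 0 0 -6.92;0 0 0 -6.92;0 0 0 -6.92;0 0 0 -6.92;0 0 0 -6.92;0 0 0 -6.92;0 0 0 -6.92;0 0 0 -6.92"
}}

```text
time_s: 6.5
tcp_pos: [0.6064, -0.0926, 0.1072]
ee_rot: [[-0.572, -0.82, -0.0], [-0.82, 0.572, 0.0], [0.0, 0.0, -1.0]]
wrist_force: [-0.2, -0.2, -0.2]
gripper_width: 0.005
gripper_force: 0.0
```

>>> {"api": "step_arm", "payload": {
  "targets": "0 0 0 -6.92;0 0 0 -6.92;0 0 0 -6.92;0 0 0 0;0 0 0 0"
}}

```text
time_s: 6.92
tcp_pos: [0.6064, -0.0926, 0.1073]
ee_rot: [[-0.253, -0.967, -0.0], [-0.967, 0.253, 0.0], [0.0, 0.0, -1.0]]
wrist_force: [0.5, 0.4, 0.1]
gripper_width: 0.005
gripper_force: 0.0
```

```bash
python3 look.py pics/w2.png|head -1; python3 - <<'E'
from station import sense
import numpy as np
s=sense()
for n,p in dict(left=(.5689,-.0495),right=(.5438,-.1453)).items(): print(n,(s["ee_rot"].T@(np.array([*p,.1])-s["tcp_pos"])*100).round(2))
E
```

```text
6.9167 [ 0.6064 -0.0926  0.1073] y ang 165.3 [-0.  0. -1.] [0.5 0.4 0.1] [  6.  27. -10.  -0. -53. -21.]
left [-3.22  4.72  0.73]
right [6.68 4.72 0.73]
```

View pics/w2.png

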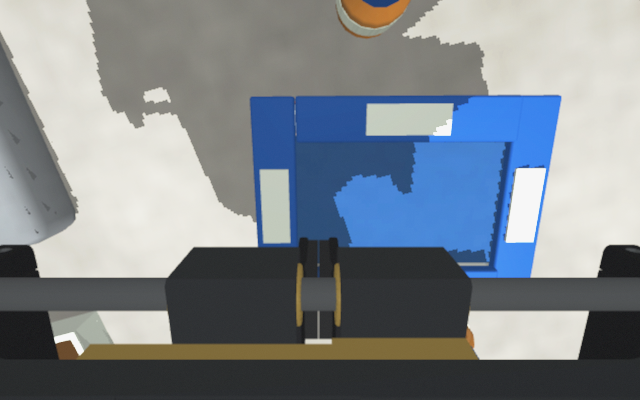

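The wrist view shows the right pad at about (409,119), the back pad at (275,206) and the front pad at (526,205). I'll check these against the fit.

```bash
python3 - <<'E'
from station import sense,cams
from h import *
s=sense();c=cams.capture("wrist");R=s["ee_rot"];T=c["tool_from_camera"];eye=s["tcp_pos"]+R@T[:3,3];Rc=R@T[:3,:3]
for n,p in dict(right=(409,119.5),back=(275,206.5),front=(526,205)).items(): print(n,ray(c,p,.08,eye,Rc).round(4),ray(c,p,.072,eye,Rc).round(4))
E
```

```text
right [ 0.5452 -0.1424  0.08  ] [ 0.5433 -0.1415  0.072 ]
back [ 0.6256 -0.115   0.08  ] [ 0.6271 -0.113   0.072 ]
front [ 0.4912 -0.0806  0.08  ] [ 0.4871 -0.0771  0.072 ]
```

>>> {"api": "step_arm", "payload": {
  "targets": "-1.65 2.35 0 0;-1.65 2.35 0 0;0 0 0 0;0 0 1.5 0;0 0 1.0 0;0 0 0.2 0;0 0 0.2 0;0 0 0 0"
}}

```text
time_s: 7.68
tcp_pos: [0.5692, -0.0489, 0.0787]
ee_rot: [[-0.251, -0.968, -0.001], [-0.968, 0.251, 0.0], [0.0, 0.001, -1.0]]
wrist_force: [-1.8, 1.2, 2.8]
gripper_width: 0.0
gripper_force: 2.0
```

>>> {"api": "step_arm", "payload": {
  "targets": "0 0 0.2 0;0 0 0.2 0;0 0 0.2 0;0 0 0.2 0;0 0 0.2 0;0 0 0 0"
}}

```text
time_s: 8.18
tcp_pos: [0.5696, -0.0493, 0.0721]
ee_rot: [[-0.249, -0.968, 0.0], [-0.968, 0.249, -0.001], [0.001, -0.001, -1.0]]
wrist_force: [-7.1, 1.9, 21.1]
gripper_width: 0.005
gripper_force: 10.8
```

>>> {"api": "step_arm", "payload": {
  "targets": "0 0 -1.5 0;0 0 -1.5 0;3.25 0 0 0;3.25 0 0 0;3.2 0 0 0;0 0 0 0;0 0 1.0 0;0 0 0.7 0;0 0 0.2 0;0 0 0.2 0;0 0 0 0"
}}

```text
time_s: 9.1
tcp_pos: [0.5448, -0.142, 0.0766]
ee_rot: [[-0.25, -0.968, -0.001], [-0.968, 0.25, 0.0], [-0.0, 0.001, -1.0]]
wrist_force: [0.2, -1.2, 0.6]
gripper_width: 0.003
gripper_force: 0.0
```

>>> {"api": "step_arm", "payload": {
  "targets": "0 0 0.2 0;0 0 0.2 0;0 0 0.2 0;0 0 0.2 0;0 0 0.2 0;0 0 0 0"
}}

```text
time_s: 9.6
tcp_pos: [0.5452, -0.1423, 0.0721]
ee_rot: [[-0.248, -0.969, 0.001], [-0.969, 0.248, -0.001], [0.001, -0.001, -1.0]]
wrist_force: [-9.3, 4.8, 26.0]
gripper_width: 0.002
gripper_force: 13.0
```

Now I'll lift, back away towards the robot's right, and look.

>>> {"api": "step_arm", "payload": {
  "targets": "0 0 -1.5 0;0 0 -3 0;0 0 -3.5 0;0 0 -3.5 0;0 0 -3.5 0;3 3 0 0;3 3 0 0;3 3 0 0;3 3 0 0;3 3 0 0;3 3 0 0;0 0 0 0"
}}

```text
time_s: 10.6
tcp_pos: [0.3241, -0.2707, 0.2173]
ee_rot: [[-0.255, -0.967, -0.002], [-0.967, 0.255, 0.001], [-0.001, 0.002, -1.0]]
wrist_force: [0.3, -0.1, -0.4]
gripper_width: 0.006
gripper_force: 0.0
```

```bash
python3 - <<'E'
from station import sense,cams
from h import *
c=cams.capture("top");F=c["frame"]
m=(F.min(2)>120).astype(np.uint8);m[:, :310]=0;m[:,385:]=0;m[:125]=0;m[215:]=0
n,l,st,ce=cv2.connectedComponentsWithStats(m)
for i in range(1,n):
    if st[i,4]>10: print(ce[i].round(1),st[i,4],ray(c,ce[i],.072).round(4))
s=cams.capture("side")["frame"]
a=cv2.resize(s[140:230,260:360],(660,594),interpolation=2); cv2.imwrite("pics/c2.png",a)
cv2.imwrite("pics/top2.png",F)
E
```

```text
[312.4 126. ] 11 [ 0.6703 -0.0079  0.072 ]
[337.1 129.7] 322 [ 0.6609 -0.0711  0.072 ]
[370.8 126.3] 18 [ 0.6707 -0.1575  0.072 ]
[354.5 142.9] 111 [ 0.6263 -0.1154  0.072 ]
[328.5 165. ] 113 [ 0.5682 -0.0493  0.072 ]
[318.9 168.5] 14 [ 0.5589 -0.0253  0.072 ]
[367.  173.5] 95 [ 0.5468 -0.1459  0.072 ]
[312.2 191.9] 27 [ 0.499 -0.009  0.072]
[371.8 203.7] 551 [ 0.4703 -0.1569  0.072 ]
[340.4 196.9] 111 [ 0.487  -0.0791  0.072 ]
[320.7 206.8] 156 [ 0.4617 -0.0303  0.072 ]
[338.3 208.4] 27 [ 0.4579 -0.0737  0.072 ]
```

View pics/c2.png

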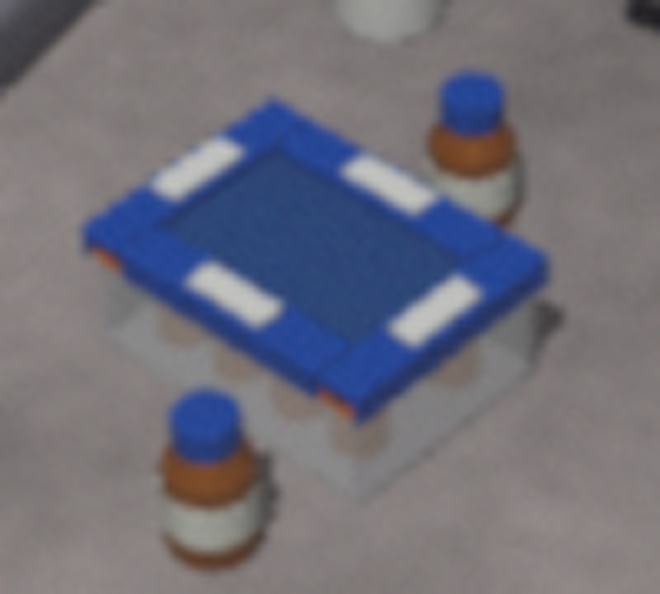

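View pics/top2.png

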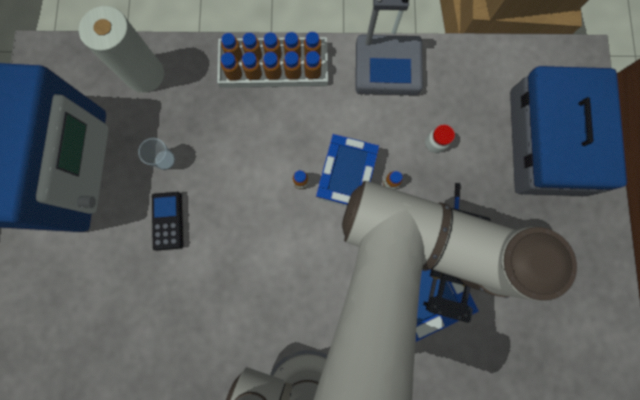

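The side crop shows the orange bands gone from the front and left edges and the gaps inside the rim closed on all sides. Only small band ends show at the corners of the front and back strips. The box and bottles stand where they were. In the top view nothing else has been disturbed and the arm is clear. All four pads stopped hard at 72 mm.

```bash
python3 -c "
from station import r
print(r.finish_job())"
```

```text
the job is handed in; nothing more can be done
None
```

I pressed all four rim sections to their 72 mm stop, and the final pictures show them shut, with the box and everything else where they stood; the job is handed in, but no verdict came back.

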